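# Greased drift: hold the master-cylinder piston down for its circlip

### The job

I am about to fit the circlip to the tall slim brake cylinder. Take the drift (the tool with the straight round handle) out of the wooden tool block, dip its lower end well down into the grease pot, then use it upright to press that cylinder's spring-loaded piston 12 mm down into the bore, without bottoming it, and finish while still gripping the drift and holding the piston there. Do not press the short wide cylinder's piston, keep the grease pot upright, and leave the other things where they are.

Things in the scene. Friction and masses are not known exactly. Their poses are not given: they have to be found in the camera images.
- drift: Upright straight tool 155 mm long, 150 g: lower 90 mm a 12 mm steel shank with a flat end, upper 65 mm a plain black round handle 24 mm across. Origin at the centre of the flat lower end; z up along the tool. It starts in a hole of the tool block, handle resting on the block's top (lower end 10 mm above the table), 1.5 mm play round the shank; lift it over 90 mm to draw it clear.
- drift_grip (a point): Point on the drift's axis in its handle, 125 mm above its lower end (30 mm below the handle's top): where to grip it.
- tool_block: Fixed light wood block, 130 x 60 x 100 mm high, origin at the centre of its underside, x along its length. Two 15 mm vertical holes 35 mm either side of its centre along x hold the drift and the awl (either may be in either hole).
- awl: Awl in the tool block's other hole, not needed: dark wooden mushroom-shaped handle 38 mm wide and 48 mm tall on a thin 6 mm shank; origin on its axis, about 90 mm below the handle's underside.
- grease_pot: Loose low wide open metal pot, all but used up (no visible grease), 84 mm across and 45 mm high, wall 3 mm, inner floor about 5 mm above the table; origin at the centre of its underside, 300 g.
- master_cyl: Tall slim brake master cylinder, fixed upright on a 100 x 80 x 12 mm base plate: grey metal tube 44 mm across, mouth 110 mm above the table, bore 29 mm; two black hose stubs low on its +x side. Origin at the centre of the base plate's underside.
- master_mouth (a point): Centre of the tall slim cylinder's mouth, on the bore axis, level with the rim, 110 mm above the table; z up.
- master_piston (a joint): Travel (m) of the tall slim cylinder's piston, a flat-topped 27 mm disc in the bore: 0 at rest, its top flush with the rim; grows as it is pressed straight down; bottoms at 0.022. Spring: about 5 N to start moving, 9 N at 0.012, 12.5 N at the bottom; it springs back when released.
- slave_cyl: Short wide slave cylinder, not needed: fixed on a 100 x 90 mm base plate, 66 mm across, 65 mm high; origin at the centre of the plate's underside.
- slave_piston (a joint): Travel (m) of the short wide cylinder's spring-loaded 45 mm piston, 0 at rest; must stay at rest.
- oil_filter: Loose grey oil filter can, 76 mm across, 85 mm high; origin under its centre; leave alone.
- bearing: Loose steel bearing ring, 52 mm across, 15 mm high, flat on the table; leave alone.
- relay: Loose black relay, 28 x 28 x 26 mm; leave alone.
- bulb_socket: Loose bulb in its grey socket, 34 mm across, 43 mm high; leave alone.
- mug: Loose white mug, 80 mm across, 95 mm high; leave alone.
- ecu: Loose flat metal control unit, 90 x 120 x 28 mm; leave alone.
There are look-alikes about, which are no part of the job. Leave any green look-alike of the drift alone.

How it is judged:
By the outcome, as a careful person would: the job done as asked, in the order asked, and still so for the second after the job is handed in, while the arm keeps its last pose, push and grip.
It also fails if it takes over 45 s, if anything falls off the work surface, if the arm or the gripper's body presses on something with over 40 N, if the wrist force passes 120 N, or if a joint passes its speed limit or range.

### The arm

A 7-joint arm with a two-finger parallel gripper is mounted at the origin on the work surface. World frame = base frame: x ahead of the robot, y to its left, z up, the work surface at z = 0. Lengths are in m, angles in rad, forces in N, time in s.
With the tool pointing down it reaches from about 0.4 to 0.85 m from the base axis. Payload 4.5 kg.
Tool frame: the origin (TCP) lies between the finger pads; the fingertips stand 25 mm ahead of it and the grasp point (between the pads) lies 6 mm ahead of it; z points along the fingers, y is the line along which they close (so a half turn about z gives the same grasp; the last joint's range is limited). The gripper opens to 88 mm and grips with 3 to 60 N. Pads are 18 mm wide; open, the fingers measure 123 mm over their backs; the gripper's body (75 mm by 187 mm) begins 45 mm behind the grasp point.
Start: joints at [1.273, 0.689, -0.195, 1.565, 0.157, 0.902, -0.215], TCP at [0.204, -0.591, 0.264] pointing down, gripper open.
Joint ranges: [-3.01, 3.01], [-0.46, 2.08], [-1.47, 1.51], [0.13, 2.56], [-1, 4.14], [0.04, 2.09], [-2.66, 2.66]. Speed limits (rad/s): [2.57, 2.57, 3.14, 3.14, 3.14, 3.14, 3.14].

### API

Orientations are given as a unit quaternion [x, y, z, w].
In Python, from cell import ctrl gives the robot as it stands.
- The arm moves only by the tool jog_arm, never from a script. Its arguments are lists of equal length, an entry for each row: "delta_pos": the shift along the tool's x, y, z in m, a list of three; "twist": the turn about the tool's z in degrees; "gripper": the finger opening in m, from 0 to 0.0881. In form: {"delta_pos": [[x, y, z], ...], "twist": [twist, ...], "gripper": [gripper, ...]}. A call has 1 to 20 rows; each row shifts and turns the commanded pose from where the row before left it, along the tool's axes as they then stand; what a row does not reach is not made up. A row lasts 1/12 s, in which the tool goes at most 41.7 mm and 7.16 degrees, less where a joint would pass 70% of its speed; a pose out of reach is approached as far as the arm can. A call is refused whole if a number of a shift passes 0.0417 or a number of a turn 7.16, either way. A call with a gripper value outside its range is refused whole. The fingers move at their own pace and stop on an object; "force" is the grip in N (left out, the last holds). Time passes only in rows, so rows that do not move let the fingers close. It gives the time, the measured TCP pose, the force, the opening and the grip force at its end, in the units of the state.
- ctrl.get_state(): the state, without advancing time (a new reading comes with each control period).
- ctrl.camera(name): name is "side" or "top"; returns a dict with "pixels" (384x512x3 uint8, blue, green, red), "depth" (384x512 float32, m along the optical axis (not along the pixel's ray), 0 where there is no reading), "fovy" (degrees; the focal length in pixels is half the picture's height over the tangent of half this angle, whatever the lens; pixels are square), "cx", "cy" (the principal point, pixels), "k1" (the pictures are not rectified: a ray, as slopes to the right and down, at radius r is drawn at 1 + k1 r^2 times it, then the intrinsics apply), "extrinsics" (4x4, takes a point from world to camera coordinates). Camera axes: x right, y down, z forward; pixel columns grow to the right and rows downward; lengths in m; the calibration is good to about 2 mm. A picture is of the moment at which its call begins.
- ctrl.hand_in(): hands the job in; it is judged then, once.
The state is a dict: "t": time; "joint_positions": joint angles; "joint_velocities": joint speeds; "effort": joint torques, N m; "tool_pos": TCP position; "eef_rot": TCP orientation; "ft_force": force on the tool from outside, world axes, zero at the start; "moment": the same for the moment, N m; "opening": opening from 0.0 (shut) to 1.0 (fully open); "grasp_force": force on a finger pad.
Only numpy, scipy, OpenCV 4.12 (cv2) and the standard library are available. Lean on these libraries where they do the work, as an engineer would, in place of code of your own. Each camera call takes 0.05 s, during which the arm holds its last target. There are 200 camera calls.

## Working session

There is one attempt and no reset: what is moved stays moved. The work goes in short steps, Python scripts to look and compute and a tool call to move; the robot and the scene stay as the last step left them, time stands still between calls to the robot, and variables do not carry over. Pictures are saved under pics/ and viewed, at most 10 in all, crops included, and the job is handed in when it is done.

Besides the shell and the picture viewer there is one more tool, called after "Call:" as a command line: name --pt "numbers of a row" for each row, then --argument value for the rest. jog_arm: Moves the arm, as the interface text tells. Its arguments: {"type":"object","properties":{"delta_pos":{"type":"array","items":{"type":"array","items":{"type":"number"}}},"twist":{"type":"array","items":{"type":"number"}},"gripper":{"type":"array","items":{"type":"number"}},"force":{"type":"number"}},"required":["delta_pos","twist","gripper"]}

```bash
mkdir -p pics; cat > h.py <<'E'
import numpy as np, cv2
from cell import ctrl
def cam(n,save=None):
    c=ctrl.camera(n)
    if save: cv2.imwrite('pics/'+save,c['pixels'])
    return c
def world(c):
    d=c['depth'];H,W=d.shape
    f=H/2/np.tan(np.radians(c['fovy'])/2)
    K=np.array([[f,0,c['cx']],[0,f,c['cy']],[0,0,1.]])
    u,v=np.meshgrid(np.arange(W),np.arange(H))
    p=np.stack([u,v],-1).reshape(-1,1,2).astype(np.float64)
    s=cv2.undistortPointsIter(p,K,np.array([c['k1'],0,0,0.]),None,None,(3,50,1e-9)).reshape(H,W,2)
    P=np.concatenate([s*d[...,None],d[...,None]],-1)
    E=np.array(c['extrinsics']);
    return (P-E[:3,3])@E[:3,:3]
E
python3 - <<'E'
from h import *
for n in('top','side'):
    c=cam(n,n+'0.png'); np.savez(n+'0.npz',w=world(c),d=c['depth'],p=c['pixels'])
    print(n,c['fovy'],c['k1'],np.round(c['extrinsics'],3).tolist())
s=ctrl.get_state();print(s)
E
```

```text
top 47.11337353276515 0.05038340081460733 [[0.018, -0.999, 0.033, -0.031], [-0.989, -0.023, -0.148, 0.571], [0.149, -0.03, -0.988, 0.988], [0.0, 0.0, 0.0, 1.0]]
side 55.20878499929567 0.0017648455104393539 [[0.775, -0.632, 0.007, -0.427], [-0.297, -0.374, -0.878, 0.28], [0.558, 0.678, -0.478, 0.558], [0.0, 0.0, 0.0, 1.0]]
{'t': 0.1, 'joint_positions': array([ 1.27280588,  0.6898937 , -0.19451851,  1.56619759,  0.1573148 ,
        0.90247892, -0.21509393]), 'joint_velocities': array([-0.00159593,  0.00046587,  0.00013102, -0.00136851, -0.00105246,
        0.0006076 , -0.00126584]), 'effort': array([-2.89738950e-03, -5.28502572e+01, -1.27155785e+00, -1.53837794e+01,
       -5.26060956e-02,  1.96351779e-03,  5.77904325e-05]), 'tool_pos': array([ 0.20338228, -0.59045477,  0.26300546]), 'eef_rot': array([ 9.86263577e-01,  1.65177260e-01, -1.91812602e-04, -7.69369280e-04]), 'ft_force': array([ 0.37722522, -0.29767265, -0.37865618]), 'moment': array([0.0510193 , 0.04552319, 0.04108372]), 'grasp_force': 0.0, 'opening': 0.9979445407070262}
```

View pics/top0.png

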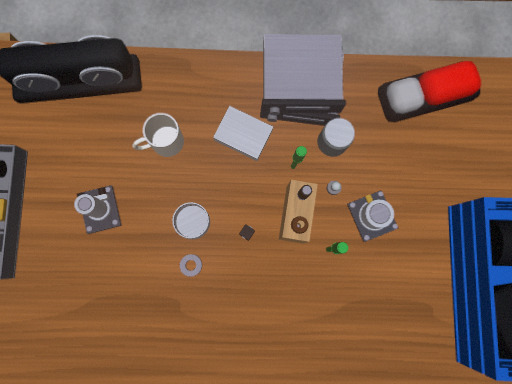

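View pics/side0.png

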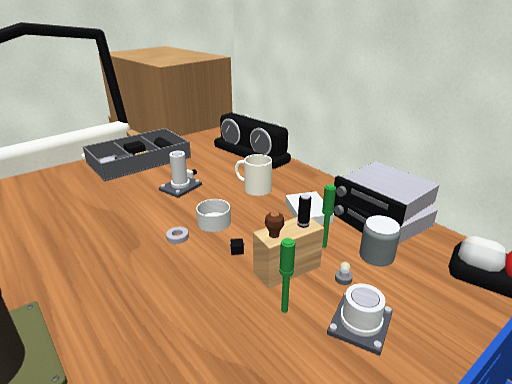

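Candidates: black straight handle in the block (top 305,192), the awl's brown mushroom (299,225), and green look-alikes (300,152) and (342,248). The black straight one fits the drift. The tall slim cylinder is at (85,204), the short wide one at (378,214), and the pot at (191,221).

```bash
cat > m.py <<'E'
from h import *
T=np.load('top0.npz');S=np.load('side0.npz')
def fit(P):
    A=np.c_[2*P[:,:2],np.ones(len(P))];b=(P[:,:2]**2).sum(1);s=np.linalg.lstsq(A,b,rcond=None)[0]
    return s[:2],np.sqrt(s[2]+s[0]@s[0])
def sel(w,box,z0,z1):
    u0,u1,v0,v1=box;P=w[v0:v1,u0:u1].reshape(-1,3);return P[(P[:,2]>z0)&(P[:,2]<z1)]
def rep(n,P):
    c,r=cv2.minEnclosingCircle(P[:,:2].astype(np.float32)); print(n,len(P),'mean',P.mean(0).round(4),'encl',np.round(c,4),round(r,4),'bbox',P.min(0).round(3),P.max(0).round(3))
w=T['w'];W=S['w']
print('table',w[300,100:400:60].round(4).tolist(),W[300,100:300:60].round(4).tolist())
for nm,ww,boxes in (('T',w,dict(drift=(285,325,175,215),mc=(65,110,185,225),pot=(165,215,195,245),block=(270,325,170,250))),
                    ('S',W,dict(drift=(290,316,185,232),mc=(160,200,145,185),pot=(190,240,190,235),block=(245,330,205,290)))):
    rep(nm+' drifttop',sel(ww,boxes['drift'],.158,.175))
    rep(nm+' drifthandle',sel(ww,boxes['drift'],.115,.175))
    P=sel(ww,boxes['drift'],.115,.155)
    if len(P)>5: print('circ',fit(P))
    rep(nm+' mctop',sel(ww,boxes['mc'],.103,.12))
    P=sel(ww,boxes['mc'],.03,.1); print('mc side',len(P),fit(P))
    rep(nm+' potrim',sel(ww,boxes['pot'],.04,.05))
    P=sel(ww,boxes['pot'],.012,.04); print('pot side',fit(P))
    B=sel(ww,boxes['block'],.095,.105); print('block',cv2.minAreaRect(B[:,:2].astype(np.float32)),B.mean(0))
i=cv2.imread('pics/top0.png')[130:260,270:400];j=cv2.imread('pics/side0.png')[170:300,230:360]
cv2.imwrite('pics/crop.png',cv2.resize(np.hstack([i,j]),None,fx=3,fy=3,interpolation=cv2.INTER_CUBIC))
# height map of things near
m=(w[...,2]>.02)&(T['d']>0)
n,l,st,ce=cv2.connectedComponentsWithStats(m.astype(np.uint8))
for k in range(1,n):
    if st[k,4]>40:
        P=w[l==k];print(st[k,:4],P.min(0).round(3),P.max(0).round(3))
E
python3 m.py
```

```text
table [[0.3237, 0.3343, -0.0008], [0.3248, 0.1973, -0.001], [0.3266, 0.0578, 0.0009], [0.3287, -0.083, 0.0008], [0.3312, -0.2247, 0.0006]] [[0.194, 0.039, 0.0032], [0.2819, -0.0307, 0.0023], [0.3695, -0.1024, 0.0032], [0.4585, -0.1727, 0.0022]]
T drifttop 102 mean [ 0.5649 -0.1199  0.1657] encl [ 0.5654 -0.1204] 0.0118 bbox [ 0.555 -0.131  0.158] [ 0.576 -0.109  0.17 ]
T drifthandle 146 mean [ 0.5632 -0.1184  0.1573] encl [ 0.5656 -0.1204] 0.012 bbox [ 0.554 -0.131  0.115] [ 0.576 -0.109  0.17 ]Traceback (most recent call last):
  File "m.py", line 17, in <module>
    if len(P)>5: print('circ',fit(P))
                              ~~~^^^
  File "m.py", line 5, in fit
    return s[:2],np.sqrt(s[2]+s[0]@s[0])
                              ~~~~^~~~~
TypeError: unsupported operand type(s) for @: 'numpy.float64' and 'numpy.float64'
```

```bash
sed -i 's/s\[2\]+s\[0\]@s\[0\]/s[2]+s[:2]@s[:2]/' m.py; python3 m.py
```

```text
table [[0.3237, 0.3343, -0.0008], [0.3248, 0.1973, -0.001], [0.3266, 0.0578, 0.0009], [0.3287, -0.083, 0.0008], [0.3312, -0.2247, 0.0006]] [[0.194, 0.039, 0.0032], [0.2819, -0.0307, 0.0023], [0.3695, -0.1024, 0.0032], [0.4585, -0.1727, 0.0022]]
T drifttop 102 mean [ 0.5649 -0.1199  0.1657] encl [ 0.5654 -0.1204] 0.0118 bbox [ 0.555 -0.131  0.158] [ 0.576 -0.109  0.17 ]
T drifthandle 146 mean [ 0.5632 -0.1184  0.1573] encl [ 0.5656 -0.1204] 0.012 bbox [ 0.554 -0.131  0.115] [ 0.576 -0.109  0.17 ]
circ (array([ 0.56575443, -0.12076329]), np.float64(0.011665724309482975))
T mctop 327 mean [0.534  0.3473 0.1091] encl [0.5344 0.3477] 0.0218 bbox [0.514 0.327 0.103] [0.555 0.369 0.115]
mc side 335 (array([0.54512974, 0.35409697]), np.float64(0.030573885421880807))
T potrim 155 mean [0.51   0.1299 0.0444] encl [0.5094 0.1298] 0.0419 bbox [0.468 0.089 0.04 ] [0.551 0.17  0.049]
pot side (array([0.50837209, 0.12870425]), np.float64(0.03997341301313119))
block ((0.5312883853912354, -0.1156570166349411), (0.06039997562766075, 0.13054496049880981), 81.75651550292969) [ 0.5300026  -0.11432281  0.
[... 1154 characters left out ...]
2 ] [0.747 0.268 0.1  ]
[  0 144  24 136] [0.372 0.526 0.02 ] [0.673 0.576 0.065]
[291 146  16  21] [ 0.639 -0.122  0.021] [ 0.662 -0.098  0.161]
[  0 160   6  18] [0.602 0.565 0.02 ] [0.642 0.573 0.038]
[279 180  39  63] [ 0.463 -0.154  0.021] [ 0.599 -0.077  0.17 ]
[331 182  10   9] [ 0.588 -0.221  0.021] [ 0.607 -0.2    0.047]
[ 75 187  35  33] [0.509 0.32  0.02 ] [0.581 0.387 0.115]
[359 194  35  37] [ 0.496 -0.335  0.02 ] [ 0.58  -0.267  0.072]
[452 197  60 185] [ 0.2   -0.625  0.02 ] [ 0.561 -0.486  0.165]
[173 202  37  37] [0.468 0.088 0.02 ] [0.551 0.17  0.049]
[239 224  16  16] [ 0.468 -0.018  0.021] [0.504 0.017 0.03 ]
[327 242  21  12] [ 0.438 -0.207  0.022] [ 0.461 -0.184  0.161]
```

View pics/crop.png

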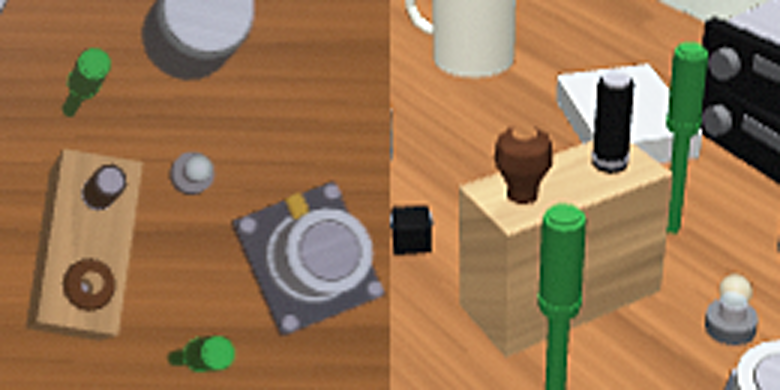

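The crop shows the black straight handle in the block's far hole as the drift. Both green tools stand free on the table. The two cameras differ by about 4 mm in x, so I average them: drift (.564,-.1207), pot (.5075,.1298), master (.532,.348).

Call:
jog_arm --pt "0.0247 -0.0164 0" --pt "0.0247 -0.0164 0" --pt "0.0247 -0.0164 0" --pt "0.0247 -0.0164 0" --pt "0.0247 -0.0164 0" --pt "0.0247 -0.0164 0" --pt "0.0247 -0.0164 0" --pt "0.0247 -0.0164 0" --pt "0.0247 -0.0164 0" --pt "0.0247 -0.0164 0" --pt "0.0247 -0.0164 0" --pt "0.0247 -0.0164 0" --pt "0.0247 -0.0164 0" --pt "0.0247 -0.0164 0" --pt "0.0247 -0.0164 0" --pt "0.0247 -0.0164 0" --pt "0.0247 -0.0164 0" --pt "0.0247 -0.0164 0" --pt "0.0247 -0.0164 0" --pt "0.0247 -0.0164 0" --twist '[0,0,0,0,0,0,0,0,0,0,0,0,0,0,0,0,0,0,0,0]' --gripper '[0.07,0.07,0.07,0.07,0.07,0.07,0.07,0.07,0.07,0.07,0.07,0.07,0.07,0.07,0.07,0.07,0.07,0.07,0.07,0.07]'

```text
t: 1.77
tool_pos: [0.5643, -0.1185, 0.2634]
eef_rot: [0.986, 0.165, -0.0, -0.0]
ft_force: [-0.3, -0.1, 0.1]
opening: 0.795
grasp_force: 0.0
```

```bash
cat > to.py <<'E'
import sys
from h import *
from scipy.spatial.transform import Rotation as R
s=ctrl.get_state();M=R.from_quat(s['eef_rot']).as_matrix()
print(round(s['t'],2),s['tool_pos'].round(4),'F',s['ft_force'].round(1),'open',round(s['opening']*.0881,4),'g',round(s['grasp_force'],1),'q',s['joint_positions'].round(2),'z',M[:,2].round(3),'x',M[:,0].round(3))
if len(sys.argv)>1: print('delta tool',(M.T@(np.array(sys.argv[1:4],float)-s['tool_pos'])).round(4))
E
python3 to.py .564 -.1207 .263
python3 - <<'E'
from h import *
c=cam('top','top1.png');cam('side','side1.png')
a=cv2.imread('pics/top1.png')[90:290,200:420];b=cv2.imread('pics/side1.png')[100:300,190:410]
cv2.imwrite('pics/c1.png',cv2.resize(np.hstack([a,b]),None,fx=1.8,fy=1.8))
E
```

```text
1.77 [ 0.5643 -0.1185  0.2634] F [-0.3 -0.1  0.1] open 0.07 g 0.0 q [ 0.2   0.62 -0.13  1.72  0.11  0.81 -1.21] z [-0.001 -0.    -1.   ] x [ 0.945  0.326 -0.001]
delta tool [-0.0009  0.002   0.0004]
```

View pics/c1.png

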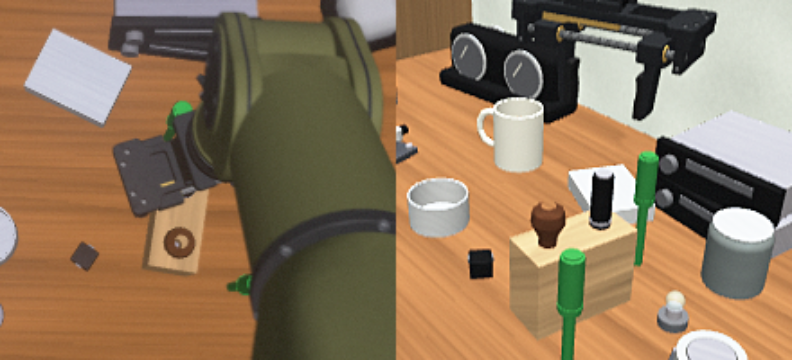

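Both crops: fingers straddle the black handle (side crop about (602,195)), clear of the awl and greens. Descending.

Call:
jog_arm --pt "-0.0009 0.002 0.0" --pt "0 0 0.0175" --pt "0 0 0.0175" --pt "0 0 0.0175" --pt "0 0 0.0175" --pt "0 0 0.0175" --pt "0 0 0.0175" --pt "0 0 0.0175" --pt "0 0 0" --pt "0 0 0" --twist '[0,0,0,0,0,0,0,0,0,0]' --gripper '[0.07,0.07,0.07,0.07,0.07,0.07,0.07,0.07,0.07,0.07]'

```text
t: 2.7
tool_pos: [0.5622, -0.1237, 0.1407]
eef_rot: [0.986, 0.164, -0.001, 0.0]
ft_force: [0.1, 0.7, 0.4]
opening: 0.792
grasp_force: 0.0
```

```bash
python3 to.py .564 -.1207 .141
python3 - <<'E'
from h import *
c=cam('side','side2.png');w=world(c)
cv2.imwrite('pics/c2.png',cv2.resize(c['pixels'][130:260,240:370],None,fx=4,fy=4))
E
```

```text
2.7 [ 0.5622 -0.1237  0.1407] F [0.1 0.7 0.4] open 0.0698 g 0.0 q [ 0.2   0.8  -0.1   1.82  0.15  0.53 -1.24] z [-0.003 -0.001 -1.   ] x [ 0.946  0.324 -0.003]
delta tool [ 0.0027 -0.0023 -0.0003]
```

View pics/c2.png

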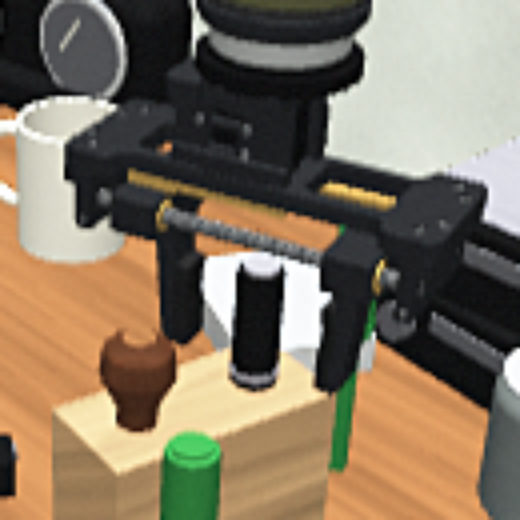

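The handle (258,320 in the crop) stands between the fingers, and the tips are above the block. A small correction, then close.

Call:
jog_arm --pt "0.0027 -0.0023 0" --pt "0 0 0" --pt "0 0 0" --pt "0 0 0" --pt "0 0 0" --pt "0 0 0" --pt "0 0 0" --pt "0 0 0" --pt "0 0 0" --pt "0 0 0" --pt "0 0 0" --pt "0 0 0" --twist '[0,0,0,0,0,0,0,0,0,0,0,0]' --gripper '[0.07,0.015,0.015,0.015,0.015,0.015,0.015,0.015,0.015,0.015,0.015,0.015]' --force 50

```text
t: 3.75
tool_pos: [0.5655, -0.1192, 0.1412]
eef_rot: [0.986, 0.165, 0.0, 0.0]
ft_force: [-0.6, -1.1, 0.0]
opening: 0.258
grasp_force: 50.0
```

```bash
python3 to.py .564 -.1207 .141
```

```text
3.75 [ 0.5655 -0.1192  0.1412] F [-0.6 -1.1  0. ] open 0.0227 g 50.0 q [ 0.19  0.8  -0.1   1.82  0.14  0.54 -1.25] z [ 0. -0. -1.] x [0.945 0.326 0.   ]
delta tool [-0.0019  0.0009  0.0002]
```

Gripped with little side force. Lift straight up 110 mm, then check.

Call:
jog_arm --pt "0 0 -0.01" --pt "0 0 -0.01" --pt "0 0 -0.01" --pt "0 0 -0.01" --pt "0 0 -0.01" --pt "0 0 -0.01" --pt "0 0 -0.01" --pt "0 0 -0.01" --pt "0 0 -0.01" --pt "0 0 -0.01" --pt "0 0 -0.01" --pt "0 0 -0.01" --pt "0 0 -0.01" --pt "0 0 0" --pt "0 0 0" --twist '[0,0,0,0,0,0,0,0,0,0,0,0,0,0,0]' --gripper '[0.015,0.015,0.015,0.015,0.015,0.015,0.015,0.015,0.015,0.015,0.015,0.015,0.015,0.015,0.015]'

```text
t: 5.0
tool_pos: [0.5657, -0.119, 0.2718]
eef_rot: [0.986, 0.165, 0.001, 0.0]
ft_force: [-0.5, -0.4, -2.2]
opening: 0.264
grasp_force: 50.0
```

```bash
python3 to.py .5095 .13 .271
python3 - <<'E'
from h import *
c=cam('side','side3.png');w=world(c)
cv2.imwrite('pics/c3.png',cv2.resize(c['pixels'][90:260,230:380],None,fx=3.5,fy=3.5))
# shank points: below fingers, above block
m=(abs(w[...,0]-.562)<.03)&(abs(w[...,1]+.12)<.03)&(w[...,2]>.115)&(w[...,2]<.245)
P=w[m]
for z in np.arange(.125,.245,.01):
    Q=P[abs(P[:,2]-z)<.005]
    if len(Q): print(round(z,3),len(Q),Q[:,:2].mean(0).round(4),np.ptp(Q[:,:2],axis=0).round(3))
print('low',np.sort(P[:,2])[:6].round(4))
E
```

```text
5.0 [ 0.5657 -0.119   0.2718] F [-0.5 -0.4 -2.2] open 0.0232 g 50.0 q [ 0.21  0.61 -0.13  1.7   0.1   0.83 -1.21] z [ 0.001 -0.    -1.   ] x [0.945 0.326 0.001]
delta tool [ 0.028  -0.2538  0.0007]
0.145 18 [ 0.5601 -0.1211] [0.008 0.01 ]
0.155 27 [ 0.5604 -0.122 ] [0.01 0.01]
0.165 28 [ 0.5603 -0.1219] [0.009 0.008]
0.175 26 [ 0.5598 -0.1216] [0.008 0.01 ]
0.185 31 [ 0.5605 -0.1213] [0.012 0.011]
0.195 28 [ 0.5601 -0.1215] [0.009 0.01 ]
0.205 30 [ 0.5601 -0.1219] [0.011 0.01 ]
0.215 32 [ 0.5603 -0.1214] [0.008 0.011]
0.225 29 [ 0.5603 -0.1217] [0.008 0.008]
0.235 38 [ 0.5569 -0.1249] [0.018 0.018]
low [0.1432 0.1444 0.1447 0.1452 0.1455 0.1456]
```

View pics/c3.png

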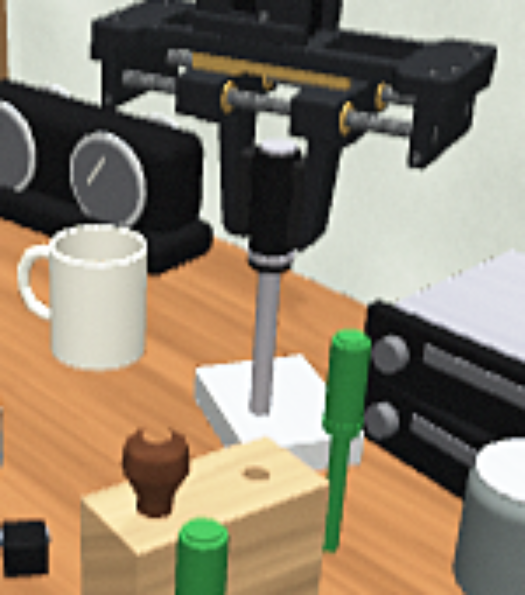

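The drift is clear of the block and upright, its lower end near (260,412) in the crop, at z≈.141 as expected (TCP−.131). Now move over the pot.

Call:
jog_arm --pt "0.002 -0.017 0" --pt "0.002 -0.017 0" --pt "0.002 -0.017 0" --pt "0.002 -0.017 0" --pt "0.002 -0.017 0" --pt "0.002 -0.017 0" --pt "0.002 -0.017 0" --pt "0.002 -0.017 0" --pt "0.002 -0.017 0" --pt "0.002 -0.017 0" --pt "0.002 -0.017 0" --pt "0.002 -0.017 0" --pt "0.002 -0.017 0" --pt "0.002 -0.017 0" --pt "0 -0.017 0" --pt "0 0 0" --pt "0 0 0" --pt "0 0 0" --twist '[0,0,0,0,0,0,0,0,0,0,0,0,0,0,0,0,0,0]' --gripper '[0.015,0.015,0.015,0.015,0.015,0.015,0.015,0.015,0.015,0.015,0.015,0.015,0.015,0.015,0.015,0.015,0.015,0.015]'

```text
t: 6.55
tool_pos: [0.5089, 0.13, 0.2708]
eef_rot: [0.986, 0.165, -0.0, 0.001]
ft_force: [-0.0, -0.3, -2.0]
opening: 0.261
grasp_force: 50.0
```

```bash
python3 to.py .509 .131 .141
python3 - <<'E'
from h import *
from m import fit,sel
c=cam('side');w=world(c)
m=(abs(w[...,0]-.505)<.035)&(abs(w[...,1]-.13)<.035)&(w[...,2]>.1)&(w[...,2]<.22)
P=w[m];print(len(P),P.mean(0).round(4),np.sort(P[:,2])[:3].round(4))
E
```

```text
6.55 [0.5089 0.13   0.2708] F [-0.  -0.3 -2. ] open 0.023 g 50.0 q [-0.27  0.55 -0.11  1.86  0.08  0.74 -1.67] z [-0.001 -0.001 -1.   ] x [ 0.946  0.325 -0.001]
delta tool [ 0.0006 -0.0011  0.1298]
table [[0.3237, 0.3343, -0.0008], [0.3248, 0.1973, -0.001], [0.3266, 0.0578, 0.0009], [0.3287, -0.083, 0.0008], [0.3312, -0.2247, 0.0006]] [[0.194, 0.039, 0.0032], [0.2819, -0.0307, 0.0023], [0.3695, -0.1024, 0.0032], [0.4585, -0.1727, 0.0022]]
T drifttop 102 mean [ 0.5649 -0.1199  0.1657] encl [ 0.5654 -0.1204] 0.0118 bbox [ 0.555 -0.131  0.158] [ 0.576 -0.109  0.17 ]
T drifthandle 146 mean [ 0.5632 -0.1184  0.1573] encl [ 0.5656 -0.1204] 0.012 bbox [ 0.554 -0.131  0.115] [ 0.576 -0.109  0.17 ]
circ (array([ 0.56575443, -0.12076329]), np.float64(0.011665724309482975))
T mctop 327 mean [0.534  0.3473 0.1091] encl [0.5344 0.3477] 0.0218 bbox [0.514 0.327 0.103] [0.555 0.369 0.115]
mc side 335 (array([0.54512974, 0.35409697]), np.float64(0.030573885421880807))
T potrim 155 mean [0.51   0.1299 0.0444] encl [0.5094 0.1298] 0.0419 bbox [0.468 0.089 0.04 ] [0.551 0.17  0.049]
pot side (array([0.
[... 1402 characters left out ...]
.526 0.02 ] [0.673 0.576 0.065]
[291 146  16  21] [ 0.639 -0.122  0.021] [ 0.662 -0.098  0.161]
[  0 160   6  18] [0.602 0.565 0.02 ] [0.642 0.573 0.038]
[279 180  39  63] [ 0.463 -0.154  0.021] [ 0.599 -0.077  0.17 ]
[331 182  10   9] [ 0.588 -0.221  0.021] [ 0.607 -0.2    0.047]
[ 75 187  35  33] [0.509 0.32  0.02 ] [0.581 0.387 0.115]
[359 194  35  37] [ 0.496 -0.335  0.02 ] [ 0.58  -0.267  0.072]
[452 197  60 185] [ 0.2   -0.625  0.02 ] [ 0.561 -0.486  0.165]
[173 202  37  37] [0.468 0.088 0.02 ] [0.551 0.17  0.049]
[239 224  16  16] [ 0.468 -0.018  0.021] [0.504 0.017 0.03 ]
[327 242  21  12] [ 0.438 -0.207  0.022] [ 0.461 -0.184  0.161]
164 [0.5041 0.1265 0.1815] [0.1423 0.1432 0.1434]
```

Lower end is centred over the pot to within a few mm. Dip to z≈.012, pause, check, then lift.

Call:
jog_arm --pt "0 0 0.015" --pt "0 0 0.015" --pt "0 0 0.015" --pt "0 0 0.015" --pt "0 0 0.015" --pt "0 0 0.015" --pt "0 0 0.015" --pt "0 0 0.013" --pt "0 0 0.007" --pt "0 0 0.003" --pt "0 0 0" --pt "0 0 0" --pt "0 0 0" --pt "0 0 0" --twist '[0,0,0,0,0,0,0,0,0,0,0,0,0,0]' --gripper '[0.015,0.015,0.015,0.015,0.015,0.015,0.015,0.015,0.015,0.015,0.015,0.015,0.015,0.015]'

```text
t: 7.77
tool_pos: [0.5093, 0.1313, 0.1439]
eef_rot: [0.986, 0.165, 0.001, -0.0]
ft_force: [-0.1, 0.1, -1.4]
opening: 0.26
grasp_force: 50.0
```

```bash
python3 to.py .534 .349 .271
python3 -c "
from h import *
c=cam('side','side4.png');cv2.imwrite('pics/c4.png',cv2.resize(c['pixels'][110:250,150:310],None,fx=3.5,fy=3.5))"
```

```text
7.77 [0.5093 0.1313 0.1439] F [-0.1  0.1 -1.4] open 0.0229 g 50.0 q [-0.29  0.75 -0.08  1.97  0.13  0.43 -1.7 ] z [ 0.001  0.    -1.   ] x [0.945 0.326 0.001]
delta tool [ 0.0945 -0.1978 -0.127 ]
```

View pics/c4.png

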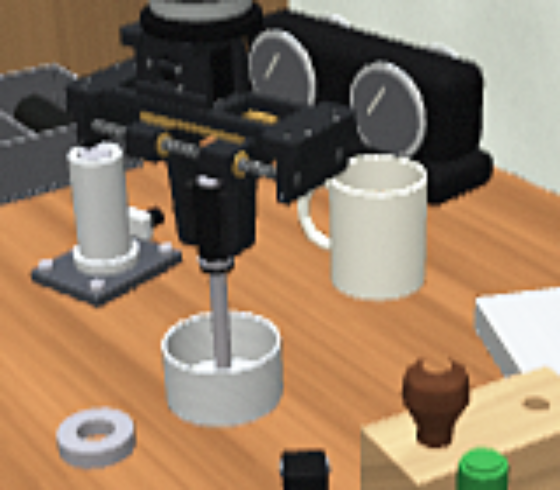

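The shank (220,350) is centred in the upright pot. Go 3 mm deeper, then lift straight out.

Call:
jog_arm --pt "0 0 0.003" --pt "0 0 0" --pt "0 0 0" --pt "0 0 0" --pt "0 0 -0.01" --pt "0 0 -0.015" --pt "0 0 -0.015" --pt "0 0 -0.015" --pt "0 0 -0.015" --pt "0 0 -0.015" --pt "0 0 -0.015" --pt "0 0 -0.015" --pt "0 0 -0.015" --pt "0 0 0" --pt "0 0 0" --twist '[0,0,0,0,0,0,0,0,0,0,0,0,0,0,0]' --gripper '[0.015,0.015,0.015,0.015,0.015,0.015,0.015,0.015,0.015,0.015,0.015,0.015,0.015,0.015,0.015]'

```text
t: 9.07
tool_pos: [0.5091, 0.1313, 0.2711]
eef_rot: [0.986, 0.165, 0.001, -0.0]
ft_force: [-0.1, 0.6, -1.1]
opening: 0.259
grasp_force: 50.0
```

Call:
jog_arm --pt "0.0063 -0.0132 0" --pt "0.0063 -0.0132 0" --pt "0.0063 -0.0132 0" --pt "0.0063 -0.0132 0" --pt "0.0063 -0.0132 0" --pt "0.0063 -0.0132 0" --pt "0.0063 -0.0132 0" --pt "0.0063 -0.0132 0" --pt "0.0063 -0.0132 0" --pt "0.0063 -0.0132 0" --pt "0.0063 -0.0132 0" --pt "0.0063 -0.0132 0" --pt "0.0063 -0.0132 0" --pt "0.0063 -0.0132 0" --pt "0.0063 -0.0132 0" --pt "0 0 0" --pt "0 0 0" --pt "0 0 0" --twist '[0,0,0,0,0,0,0,0,0,0,0,0,0,0,0,0,0,0]' --gripper '[0.015,0.015,0.015,0.015,0.015,0.015,0.015,0.015,0.015,0.015,0.015,0.015,0.015,0.015,0.015,0.015,0.015,0.015]'

```text
t: 10.57
tool_pos: [0.5337, 0.3482, 0.27]
eef_rot: [0.986, 0.165, -0.0, 0.001]
ft_force: [-0.4, -1.2, -1.1]
opening: 0.262
grasp_force: 50.0
```

```bash
python3 to.py .534 .349 .241
python3 - <<'E'
from h import *
c=cam('side','side5.png');w=world(c)
np.save('w5.npy',w)
m=(abs(w[...,0]-.53)<.03)&(abs(w[...,1]-.348)<.03)
for a,b in((.104,.116),(.125,.235)):
    P=w[m&(w[...,2]>a)&(w[...,2]<b)];print(len(P),P.mean(0).round(4),P.min(0).round(4),P.max(0).round(4))
P=w[m&(w[...,2]>.104)&(w[...,2]<.116)];print(cv2.minEnclosingCircle(P[:,:2].astype(np.float32)))
for z in (.15,.17,.19,.21):
    Q=w[m&(abs(w[...,2]-z)<.008)];print(z,len(Q),Q.mean(0).round(4))
cv2.imwrite('pics/c5.png',cv2.resize(c['pixels'][90:200,120:250],None,fx=4,fy=4,interpolation=cv2.INTER_CUBIC))
E
```

```text
10.57 [0.5337 0.3482 0.27  ] F [-0.4 -1.2 -1.1] open 0.0231 g 50.0 q [-0.61  0.7  -0.08  1.52  0.07  0.93 -1.95] z [-0.    -0.002 -1.   ] x [ 0.946  0.325 -0.001]
delta tool [ 0.0005 -0.0007  0.029 ]
113 [0.5271 0.3435 0.1111] [0.5077 0.3262 0.104 ] [0.5514 0.3697 0.1144]
148 [0.5291 0.3443 0.1899] [0.5198 0.3366 0.1412] [0.5375 0.3529 0.2347]
((0.5289472341537476, 0.3475611209869385), 0.02271166630089283)
0.15 22 [0.5292 0.3445 0.1498]
0.17 27 [0.5293 0.3442 0.1698]
0.19 26 [0.5298 0.344  0.1908]
0.21 24 [0.529  0.3445 0.2106]
```

View pics/c5.png

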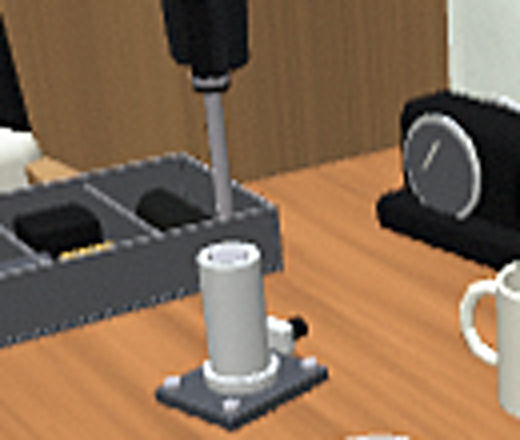

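The drift's end (222,215 in the crop) stands above the mouth (233,255), within about 2.5 mm in plan. Approach to just above the piston.

Call:
jog_arm --pt "-0.001 0 0.008" --pt "-0.001 0 0.008" --pt "0 0 0.006" --pt "0 0 0.003" --pt "0 0 0" --pt "0 0 0" --pt "0 0 0" --twist '[0,0,0,0,0,0,0]' --gripper '[0.015,0.015,0.015,0.015,0.015,0.015,0.015]'

```text
t: 11.2
tool_pos: [0.532, 0.3487, 0.2454]
eef_rot: [0.986, 0.165, 0.0, -0.0]
ft_force: [0.9, 0.2, -1.4]
opening: 0.26
grasp_force: 50.0
```

Call:
jog_arm --pt "0 0 0.002" --pt "0 0 0" --pt "0 0 0" --twist '[0,0,0]' --gripper '[0.015,0.015,0.015]'

```text
t: 11.45
tool_pos: [0.5318, 0.3485, 0.2433]
eef_rot: [0.986, 0.165, 0.0, 0.0]
ft_force: [-0.5, -0.1, -1.6]
opening: 0.259
grasp_force: 50.0
```

Call:
jog_arm --pt "0 0 0.001" --pt "0 0 0" --pt "0 0 0" --twist '[0,0,0]' --gripper '[0.015,0.015,0.015]'

```text
t: 11.7
tool_pos: [0.5318, 0.3485, 0.2422]
eef_rot: [0.986, 0.165, -0.0, 0.0]
ft_force: [0.4, -0.2, -1.3]
opening: 0.26
grasp_force: 50.0
```

Call:
jog_arm --pt "0 0 0.001" --pt "0 0 0" --pt "0 0 0" --twist '[0,0,0]' --gripper '[0.015,0.015,0.015]'

```text
t: 11.95
tool_pos: [0.5319, 0.3486, 0.2413]
eef_rot: [0.986, 0.165, 0.0, -0.0]
ft_force: [0.1, -0.0, -0.3]
opening: 0.261
grasp_force: 50.0
```

Call:
jog_arm --pt "0 0 0.001" --pt "0 0 0" --pt "0 0 0" --twist '[0,0,0]' --gripper '[0.015,0.015,0.015]'

```text
t: 12.2
tool_pos: [0.532, 0.3486, 0.2407]
eef_rot: [0.986, 0.165, 0.0, -0.0]
ft_force: [-0.3, -0.5, 4.1]
opening: 0.263
grasp_force: 50.0
```

Contact at TCP z≈.241, agreeing with geometry. The target is measured z ≈ .229.

Call:
jog_arm --pt "0 0 0.002" --pt "0 0 0.002" --pt "0 0 0.002" --pt "0 0 0.002" --pt "0 0 0.002" --pt "0 0 0" --pt "0 0 0" --pt "0 0 0" --pt "0 0 0" --twist '[0,0,0,0,0,0,0,0,0]' --gripper '[0.015,0.015,0.015,0.015,0.015,0.015,0.015,0.015,0.015]'

```text
t: 12.95
tool_pos: [0.5321, 0.3487, 0.2307]
eef_rot: [0.986, 0.165, 0.0, -0.0]
ft_force: [-0.0, 0.4, 6.8]
opening: 0.259
grasp_force: 50.0
```

```bash
python3 to.py .532 .3486 .229
```

```text
12.95 [0.5321 0.3487 0.2307] F [-0.   0.4  6.8] open 0.0228 g 50.0 q [-0.61  0.74 -0.08  1.57  0.07  0.84 -1.96] z [ 0.001  0.    -1.   ] x [0.945 0.326 0.001]
delta tool [-0.0001  0.      0.0017]
```

Call:
jog_arm --pt "0 0 0.0017" --pt "0 0 0" --pt "0 0 0" --pt "0 0 0" --pt "0 0 0" --pt "0 0 0" --pt "0 0 0" --pt "0 0 0" --twist '[0,0,0,0,0,0,0,0]' --gripper '[0.015,0.015,0.015,0.015,0.015,0.015,0.015,0.015]'

```text
t: 13.62
tool_pos: [0.5321, 0.3487, 0.2291]
eef_rot: [0.986, 0.165, 0.001, -0.0]
ft_force: [-1.5, -0.7, 7.7]
opening: 0.261
grasp_force: 50.0
```

```bash
python3 to.py .532 .3486 .229
python3 - <<'E'
from h import *
c=cam('side','side6.png');w=world(c)
m=(abs(w[...,0]-.53)<.03)&(abs(w[...,1]-.348)<.03)&(w[...,2]>.12)&(w[...,2]<.198)
P=w[m]-w[m].mean(0);v=np.linalg.svd(P,full_matrices=False)[2][0];print('axis',v.round(3))
h=w[(abs(w[...,0]-.53)<.03)&(abs(w[...,1]-.348)<.03)&(w[...,2]>.19)]
cv2.imwrite('pics/c6.png',cv2.resize(c['pixels'][80:220,120:260],None,fx=4,fy=4,interpolation=cv2.INTER_CUBIC))
for _ in range(4):
    print(ctrl.get_state()['ft_force'].round(1),ctrl.get_state()['tool_pos'].round(4)); cam('side')
E
```

```text
13.62 [0.5321 0.3487 0.2291] F [-1.5 -0.7  7.7] open 0.023 g 50.0 q [-0.61  0.74 -0.08  1.57  0.07  0.83 -1.96] z [ 0.001  0.001 -1.   ] x [0.945 0.326 0.001]
delta tool [-0.0001  0.0001  0.0001]
axis [ 0.023  0.044 -0.999]
[-1.3 -1.1  7.9] [0.5321 0.3487 0.2291]
[-0.7 -1.   7.6] [0.5321 0.3487 0.2291]
[-0.9 -0.3  6.8] [0.5321 0.3487 0.2291]
[-0.2 -1.   7.1] [0.5321 0.3487 0.2291]
```

View pics/c6.png

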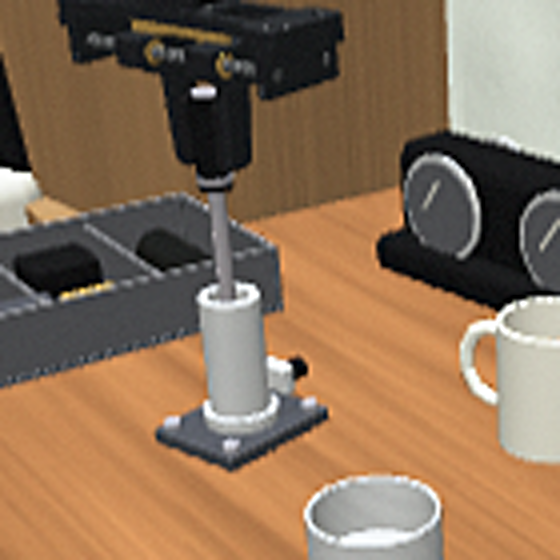

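The shank (225,270) is inside the bore, the drift upright, and the pot upright. A quick slip check via the handle's top height (expect ≈ .253–.256), then hand in.

```bash
python3 - <<'E'
from h import *
c=cam('side');w=world(c);p=c['pixels']
# top cap seen near crop (203,92)->(171,103); collar near (215,180)->(174,125)
for v in range(100,134): print(v,w[v,169:178,2].round(3)[[2,4,6]],p[v,171:178:2].mean(1).astype(int) if 0 else p[v,[171,173,175]].mean(1).astype(int))
for s in ('side3.png',): pass
E
```

```text
100 [0.113 0.276 0.269] [50 15 17]
101 [0.111 0.109 0.267] [141  66  23]
102 [0.258 0.257 0.263] [223 230  19]
103 [0.258 0.257 0.26 ] [205 182  22]
104 [0.255 0.254 0.258] [91 47 25]
105 [0.253 0.252 0.256] [ 3 19 27]
106 [0.25  0.25  0.253] [ 9 30 26]
107 [0.247 0.248 0.249] [17 28 29]
108 [0.245 0.246 0.247] [16 24 25]
109 [0.242 0.243 0.244] [17 23 29]
110 [0.238 0.239 0.242] [17 20 24]
111 [0.237 0.236 0.239] [21 21 29]
112 [0.235 0.233 0.237] [12 16 22]
113 [0.231 0.232 0.233] [15 12 24]
114 [0.228 0.228 0.231] [23 19 25]
115 [0.227 0.225 0.228] [17 18 31]
116 [0.224 0.223 0.226] [15 17 26]
117 [0.221 0.221 0.222] [15 16 23]
118 [0.219 0.218 0.219] [21 15 30]
119 [0.216 0.215 0.217] [13 14 27]
120 [0.212 0.212 0.214] [15 16 22]
121 [0.21  0.209 0.211] [16 13 27]
122 [0.206 0.207 0.209] [12 13 19]
123 [0.204 0.205 0.202] [11  8  5]
124 [0.201 0.201 0.2  ] [19 24 46]
125 [0.199 0.199 0.198] [136 137 131]
126 [0.196 0.196 0.195] [99 97 76]
127 [0.194 0.193 0.192] [3 1 0]
128 [-0.003  0.189  0.188] [ 73 112 100]
129 [-0.009  0.186  0.184] [ 93 145 127]
130 [-0.012  0.182  0.181] [ 85 137 122]
131 [0.061 0.181 0.18 ] [196 135 120]
132 [0.061 0.177 0.177] [143 136 122]
133 [0.057 0.174 0.174] [ 62 138 122]
```

The handle's bottom edge reads ≈.191 less ~2 mm camera bias, against .188 expected. No slip, and the force agrees with 12 mm.

```bash
python3 -c "
from h import *
print(ctrl.hand_in())"
```

```text
the job is handed in; nothing more can be done
None
```

The job is handed in: the drift was drawn from the block, dipped to about 10 mm above the table in the grease pot, and is now gripped upright, holding the tall cylinder's piston about 12 mm down by arm position (the net spring force of about 8.6 N agrees); I touched nothing else, and no verdict was shown.

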